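# Slide the capillary reader's locked carriage to its orange stop

## Task

The carriage that carries the capillary plate on the slide rail is locked by a green spring button. Press the button down with the fingertips and, keeping it pressed all the way, push the carriage along the rail until it rests against the orange end stop; then lift the fingers off so that it locks there. Do not touch the capillary plate, lift nothing, and leave the things standing around where they are.

Things in the scene. Friction and masses are not known exactly. Their poses are not given: they have to be found in the camera images.
- rail: Fixed slide rail, 84 x 540 mm foot, 30 mm high, black end caps 36 mm high. Origin: centre of its underside, on the worktop. Its y axis runs along the rail, its x axis across it, away from the robot. It stands at a different place and yaw each time.
- carriage_mid (a point): Centre of the underside of the white carriage plate (100 mm across the rail, 140 mm along it, 12 mm thick, underside 30.5 mm above the worktop). The carriage carries the capillary plate on its far half and, on its near half, the green button between two black push plates.
- carriage (a joint): Position of the carriage along the rail in m: near 0 at the start, growing along the rail's +y. It slides with about 1.5 N of friction when the button is down; with the button up its lock pin stands between teeth of the rail and the carriage cannot move more than about 6 mm.
- button_top (a point): Top centre of the green lock button: flat pad 36 mm across x 50 mm along the rail, 56.5 mm above the worktop when up, 25 mm on the robot's side (-x) of the carriage's centre line. Along the rail, 30 mm either side of this point, are the inner faces of two black push plates fixed to the carriage (46 mm wide, 20 mm higher than the button): a fingertip on the button pushes the carriage by them.
- lock_button (a joint): How far the button is pressed, in m: 0 up (locked), 0.008 fully down. It springs back; 3 N starts it, 6 N puts it fully down. The lock pin clears the teeth when it is 0.004 down, so press it nearly all the way. It springs fully up again at the start place and, where a catch on the stop holds it, when the carriage is right against a stop.
- stop_orange: Orange end stop block clamped on the rail, 74 mm across, 24 mm thick along the rail (with its thin rubber faces), top 58 mm above the worktop, black clamp knob to 67 mm. Origin: on the worktop under its centre, on the rail's centre line; same axes as the rail. It may be on either side of the carriage. When the carriage rests against it, the carriage's centre is 82 mm from this origin.
- stop_blue: Blue end stop block, the same as the orange one, at the other side of the carriage: the wrong end.
- capillary_plate: Cream wax plate for capillaries, 34 x 126 x 10 mm, fixed in the carriage on its far half, lengthwise along the rail. Origin: centre of its underside, 42.5 mm above the worktop. Not to be touched.
- timer: Lab timer, 70 x 66 x 19 mm, loose bystander. Origin: centre of its underside.
- tape: Roll of beige tape, 94 mm across, 25 mm high, loose bystander. Origin: centre of its underside.
- pen: White pen with blue cap, 135 mm long, 16 mm thick, loose bystander. Origin: centre of its underside.
- counter: White hand tally counter, 58 x 56 x 24 mm, loose bystander. Origin: centre of its underside.
- vial: Slim vial with red cap, 21 mm diameter, 80 mm high, loose bystander standing behind the rail. Origin: centre of its underside.
- bottle: Reagent bottle with red cap, 44 mm diameter, 88 mm high, loose bystander standing behind the rail. Origin: centre of its underside.
- forceps_1: Steel forceps, 131 mm long, 10 mm high, loose bystander. Origin: centre of its underside.

How it is judged:
On the way, in this order (a step that is already met when the one before it is completed fails the run):
1. the lock button is pressed at least 3 mm while the carriage is still within 8 mm of its start (value of joint lock_button above 0.003 m and distance of carriage_mid from where it was at the start of the episode below 0.008 m), for 0.1 s.
2. the carriage is against the orange stop (within 3 mm) with the button still pressed at least 3 mm (value of joint lock_button above 0.003 m and horizontal distance between carriage_mid and stop_orange below 0.085 m), for 0.1 s.
At the end, for the whole second after the job is handed in: The carriage rests against the orange stop (its centre within 85 mm of the stop's origin, 82 mm being contact), at rest, and the button has sprung back up (less than 1 mm down) (horizontal distance between carriage_mid and stop_orange below 0.085 m and value of joint lock_button below 0.001 m and linear speed of capillary_plate below 0.005 m/s); the robot touches nothing.
It fails at once if the carriage is away from its start (more than 10 mm) and not yet within 5 mm of the orange stop while the button is less than 2 mm down: let go on the way, or forced along against the lock (distance of carriage_mid from where it was at the start of the episode above 0.01 m and horizontal distance between carriage_mid and stop_orange above 0.087 m and value of joint lock_button below 0.002 m).
It fails at once if the robot touches the capillary plate (contact force between the arm and capillary_plate above 0.5 N).
It fails at once if the fingers touch the capillary plate (contact force between the fingers and capillary_plate above 0.5 N).
It fails at once if a bystander is moved more than 20 mm or lifted (distance of any of timer, tape, pen, counter, vial, bottle, forceps_1 from where it was at the start of the episode above 0.02 m).
It also fails if it takes over 40 s, if anything falls off the work surface, if the arm or the gripper's body presses on something with over 40 N, if the wrist force passes 120 N, or if a joint passes its speed limit or range.

## Robot

A 7-joint arm with a two-finger parallel gripper is mounted at the origin on a cart in front of the work surface, level with it; the furniture and walls round the work are solid. World frame = base frame: x ahead of the robot, y to its left, z up, the work surface at z = 0. Lengths are in m, angles in rad, forces in N, time in s.
With the tool pointing down it reaches from about 0.4 to 0.85 m from the base axis. Payload 10.4 kg.
Tool frame: the origin (TCP) lies between the finger pads; the fingertips stand 22 mm ahead of it and the grasp point (between the pads) lies 3 mm ahead of it; z points along the fingers, y is the direction in which the jaws open and shut (so a half turn about z gives the same grasp; the last joint's range is limited). The gripper opens to 85 mm and grips with 20 to 120 N. Pads are 22 mm wide; open, the fingers measure 114 mm over their backs; the gripper's body (76 mm by 85 mm) begins 54 mm behind the grasp point. The pads swing forward as they close: fully open they stand 13 mm farther back than shut.
Start: joints at [1.301, 0.332, -0.065, 1.46, 0.022, 1.35, -0.088], TCP at [0.153, -0.606, 0.232] pointing down, gripper open.
Joint ranges: [-2.6, 2.6], [-0.5, 2.12], [-1.47, 1.34], [0.16, 2.42], [-1.27, 4.41], [0.06, 2.06], [-2.6, 2.6]. Speed limits (rad/s): [2.22, 2.22, 2.79, 2.79, 3.14, 3.14, 3.14].

## Interface

Orientations are given as [roll, pitch, yaw] about the fixed x, y, z axes, in that order (R = Rz(yaw) Ry(pitch) Rx(roll)).
In Python, from bench import env, optics gives the robot as it stands. The module is installed in compiled form; this text tells all that it offers.
- The arm moves only by the tool send_rows, never from a script. Its argument "motion" is one flat list of numbers, 4 for each row, row after row: the shift along the tool's x, y, z in mm, then the turn about the tool's z in degrees. A call has 1 to 8 rows; each row shifts and turns the commanded pose from where the row before left it, along the tool's axes as they then stand; what a row does not reach is not made up. A row lasts 1/8 s, in which the tool goes at most 62.5 mm and 10.7 degrees, less where a joint would pass 70% of its speed; a pose out of reach is approached as far as the arm can. A call is refused whole if a number of a shift passes 62.5 or a number of a turn 10.7, either way. A call with a gripper value outside its range is refused whole. "grip" is the finger opening in mm, from 0 to 85.4, set as the call begins (left out, the last holds). The fingers move at their own pace and stop on an object; "squeeze" is the grip in N (left out, the last holds). Time passes only in rows, so rows that do not move let the fingers close. It gives the time, the measured TCP pose, the force and the opening at its end, in the units of the state.
- env.get_state(): the state, without advancing time (a new reading comes with each control period).
- optics.get_image(name): name is "side" or "top"; returns a dict with "img" (384x512x3 uint8, blue, green, red), "K" (3x3 intrinsics, pixels), "rvec" (rotation vector, rad) and "tvec" (3), from world to camera coordinates, as OpenCV has them. Camera axes: x right, y down, z forward; pixel columns grow to the right and rows downward; lengths in m; the calibration is good to about 2 mm. A picture is of the moment at which its call begins. There is no depth.
- env.job_done(): hands the job in, once; it reports no verdict.
Trained networks look in a picture, given as the dict that the camera call returned (one of the last four; its "shot" number tells which), for a name from the list of things; names that differ only in an ending like _2 or _b are one class to them, and where a whole thing is asked for, a point or a joint stands for the part that bears it (a point fixed in the world has none). Each returns a list of dicts, best first, with "score" (0 to 1); they miss things now and then, are a little off and sometimes report something else, mostly with a low value. They report only what shows in the picture. A call takes as long as a camera call.
- optics.search_frame(query, picture): "bbox" ([left, top, right, bottom] in pixels, round what is visible of it).
The state is a dict: "time": time; "joint_positions": joint angles; "joint_velocities": joint speeds; "tau": joint torques, N m; "tool_pos": TCP position; "tool_rot": TCP orientation; "wrist_force": force on the tool from outside, world axes, zero at the start; "ft_torque": the same for the moment, N m; "opening": finger opening in m.
Only numpy, scipy, OpenCV 4.12 (cv2) and the standard library are available. Lean on these libraries where they do the work, as an engineer would, in place of code of your own. Each camera call takes 0.05 s, during which the arm holds its last target. There are 200 camera calls.

## Working session

There is one attempt and no reset: what is moved stays moved. The work goes in short steps, Python scripts to look and compute and a tool call to move; the robot and the scene stay as the last step left them, time stands still between calls to the robot, and variables do not carry over. Pictures are saved under pics/ and viewed, about 8 in all and at most 12, crops included, and the job is handed in when it is done.

Besides the shell and the picture viewer there is one more tool, called by a JSON object that holds its "api" and its "payload", one argument or row to a line. send_rows: Moves the arm, as the interface text tells. Its arguments: {"type":"object","properties":{"motion":{"type":"array","items":{"type":"number"}},"grip":{"type":"number"},"squeeze":{"type":"number"}},"required":["motion"]}

```bash
mkdir -p pics
cat > h.py <<'E'
import numpy as np, cv2
from bench import env, optics
def ray(p,u,v,z):
    R=cv2.Rodrigues(np.array(p["rvec"],float))[0];t=np.array(p["tvec"],float).ravel();K=np.array(p["K"])
    d=R.T@np.linalg.solve(K,[u,v,1.]);c=-R.T@t
    return c+d*(z-c[2])/d[2]
def proj(p,X):
    return cv2.projectPoints(np.array(X,float).reshape(-1,3),np.array(p["rvec"],float),np.array(p["tvec"],float),np.array(p["K"]),None)[0].reshape(-1,2)
E
python3 - <<'E'
from h import *
s=env.get_state();print(s)
for n in("top","side"):
    p=optics.get_image(n);cv2.imwrite(f"pics/{n}0.png",p["img"])
    R=cv2.Rodrigues(np.array(p["rvec"],float))[0];print(n,"cam",-R.T@np.array(p["tvec"]).ravel(),p["K"][0][0])
    for q in("rail","carriage_mid","button_top","stop_orange","stop_blue","capillary_plate","vial","bottle","timer","tape","pen","counter","forceps_1"):
        r=optics.search_frame(q,p)
        print(q,[(np.round(x["bbox"]).tolist(),round(x["score"],2)) for x in r[:2]])
E
```

```text
{'time': 0.0, 'joint_positions': array([ 1.30139809,  0.33287013, -0.06468701,  1.46094981,  0.02160289,
        1.34989999, -0.08848678]), 'joint_velocities': array([ 0.00021502, -0.00064398,  0.00024987, -0.00149072,  0.0003335 ,
        0.00085779, -0.00138884]), 'tau': array([ 8.71953780e-04, -6.25444937e+01,  4.91745584e-02, -3.91592181e+01,
        1.60894962e-02,  1.00778328e-02, -4.41980217e-05]), 'tool_pos': array([ 0.1525812 , -0.60569828,  0.23081294]), 'tool_rot': array([-3.14016280e+00,  7.39774426e-05,  2.46821025e-01]), 'wrist_force': array([-0.51096562,  0.29874959, -0.74751343]), 'ft_torque': array([-0.04245406, -0.02874818,  0.00575921]), 'opening': 0.08555343247661801}
top cam [0.27001201 0.00918159 1.53787998] 425.59760677319036
rail [([177.0, 177.0, 326.0, 226.0], 0.93)]
carriage_mid [([231.0, 183.0, 277.0, 217.0], 0.57)]
button_top [([244.0, 203.0, 265.0, 211.0], 0.42)]
stop_orange []
stop_blue [([302.0, 177.0, 315.0, 203.0], 0.67)]
capillary_plate [([235.0, 185.0, 271.0, 201.0], 0.89), ([132.0, 188.0, 149.0, 202.0], 0.6)]
vial [([263.0, 160.0, 268.0, 168.0], 0.
[... 233 characters left out ...]
.0, 406.0, 228.0], 0.48)]
counter [([363.0, 200.0, 383.0, 219.0], 0.54)]
forceps_1 []
side cam [-0.568494   -0.10997744  0.80784139] 409.2369366300411
rail [([164.0, 201.0, 330.0, 228.0], 0.62)]
carriage_mid []
button_top []
stop_orange [([152.0, 203.0, 206.0, 227.0], 0.81)]
stop_blue [([304.0, 193.0, 338.0, 220.0], 0.61), ([329.0, 174.0, 346.0, 201.0], 0.44)]
capillary_plate []
vial []
bottle [([329.0, 174.0, 347.0, 203.0], 0.74)]
timer [([124.0, 195.0, 145.0, 212.0], 0.54), ([168.0, 204.0, 330.0, 229.0], 0.28)]
tape [([385.0, 199.0, 415.0, 219.0], 0.62)]
pen [([382.0, 243.0, 430.0, 253.0], 0.68)]
counter [([375.0, 221.0, 390.0, 235.0], 0.64)]
forceps_1 [([89.0, 218.0, 128.0, 228.0], 0.48)]
```

Run:
```python
import cv2
a=cv2.imread("pics/top0.png")[140:240,110:310+0];a=cv2.imread("pics/top0.png")[135:240,165:345]
cv2.imwrite("pics/top0c.png",cv2.resize(a,None,fx=4.4,fy=4.4,interpolation=cv2.INTER_CUBIC))
a=cv2.imread("pics/side0.png")[170:265,80:440]
b=cv2.imread("pics/top0.png")[110:260,110:420]
a=cv2.resize(a,(800,211),interpolation=cv2.INTER_CUBIC);b=cv2.resize(b,(800,387),interpolation=cv2.INTER_CUBIC)
cv2.imwrite("pics/both0.png",cv2.vconcat([a,b]))
```

```text
(no output)
```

View pics/top0c.png

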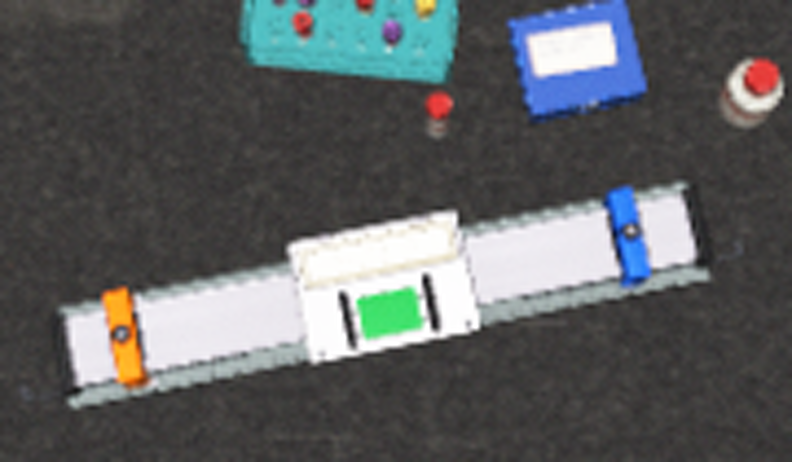

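View pics/both0.png

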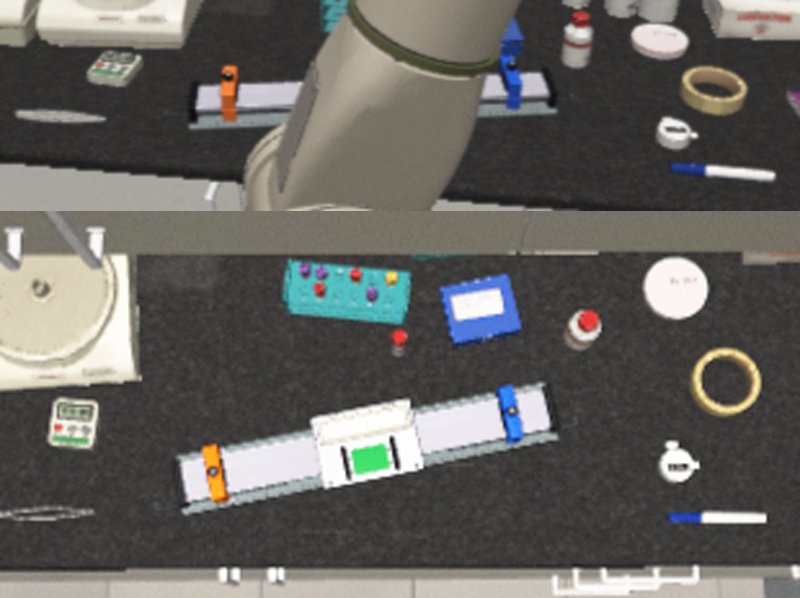

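The top view shows the orange stop on the left, the blue one on the right, and the green button at the carriage's near side (about pixel 254,206). The capillary plate is on the far half. The carriage path between the stops is clear. Next I measure by colour.

```bash
cat > m.py <<'E'
from h import *
def cen(p,lo,hi,box):
    hsv=cv2.cvtColor(p["img"],cv2.COLOR_BGR2HSV);m=cv2.inRange(hsv,np.array(lo),np.array(hi))
    M=np.zeros_like(m);x0,y0,x1,y1=box;M[y0:y1,x0:x1]=m[y0:y1,x0:x1]
    v,u=np.nonzero(M);return u.mean(),v.mean(),len(u),cv2.minAreaRect(np.column_stack([u,v]).astype(np.float32))
E
python3 - <<'E'
from m import *
p=optics.get_image("top")
g=cen(p,(45,100,80),(80,255,255),(235,195,275,220));print(g)
B=ray(p,g[0],g[1],.0565)
o=cen(p,(5,140,100),(22,255,255),(180,190,205,230));b=cen(p,(100,140,80),(125,255,255),(298,172,318,205));print(o,b)
O=ray(p,o[0],o[1],.052);L=ray(p,b[0],b[1],.052);print("button",B,"or",O,"bl",L)
a=(O-L)[:2];print("len",np.linalg.norm(a),"dir",np.degrees(np.arctan2(a[1],a[0])))
# rail corners (crop px/4.4 + offset), end caps at z=.036 / foot
for u,v in((60,312),(72,405),(690,185),(708,275)):
    print(ray(p,165+u/4.4,135+v/4.4,.02))
# carriage top corners z=.0425
C=[ray(p,165+u/4.4,135+v/4.4,.0425) for u,v in((288,242),(460,212),(480,328),(314,362))]
print(np.round(C,3),np.mean(C,0))
E
```

```text
(np.float64(253.01639344262296), np.float64(205.80327868852459), 122, ((253.0576934814453, 205.78846740722656), (9.021342277526855, 13.139781951904297), 78.69007110595703))
(np.float64(192.9), np.float64(210.95833333333334), 120, ((192.9423065185547, 211.2115478515625), (22.357234954833984, 6.079599380493164), 78.69007110595703)) (np.float64(307.0894308943089), np.float64(188.1382113821138), 123, ((306.9705810546875, 188.11766052246094), (22.126909255981445, 6.616379261016846), 77.47119140625))
button [0.50419832 0.0251617  0.0565    ] or [0.48741826 0.23716779 0.052     ] bl [ 0.56773252 -0.1674432   0.052     ]
len 0.41250507359026056 dir 101.22713056813954
[0.5107164  0.29402668 0.02      ]
[0.43420729 0.28189768 0.02      ]
[ 0.61526486 -0.22616     0.02      ]
[ 0.53927726 -0.23847905  0.02      ]
[[ 0.564  0.106  0.042]
 [ 0.588 -0.034  0.042]
 [ 0.493 -0.049  0.042]
 [ 0.466  0.084  0.042]] [0.52766323 0.02665196 0.0425    ]
```

{"api": "send_rows", "payload": {
  "motion": [0,0,0,2.9,45,-30,0,0,45,-30,0,0,45,-30,0,0,45,-30,0,0,45,-35,0,0,45,-40,0,0,40,-45,0,0],
  "grip": 0,
  "squeeze": 60
}}

```text
time: 2.45
tool_pos: [0.4111, -0.3086, 0.2318]
tool_rot: [3.141, -0.0, 0.196]
wrist_force: [1.6, -0.4, 0.3]
opening: 0.0
```

{"api": "send_rows", "payload": {
  "motion": [26,-51,0,0,26,-51,0,0,26,-51,0,0,26,-52,0,0,26,-52,0,0,26,-53,0,0,0,0,40,0,0,0,40,0]
}}

```text
time: 3.45
tool_pos: [0.5029, 0.025, 0.151]
tool_rot: [3.141, -0.001, 0.198]
wrist_force: [0.1, -1.7, 0.1]
opening: 0.0002
```

Run:
```python
from m import *
s=env.get_state();print(s["tool_pos"],s["tool_rot"])
p=optics.get_image("side");q=optics.get_image("top")
tip=s["tool_pos"]+np.array([0,0,-.022])
for n,k in(("top",q),("side",p)):
    print(n,"tip px",proj(k,tip),"button px",proj(k,[.5042,.0252,.0565]))
a=cv2.resize(p["img"][110:270,150:350],(500,400),interpolation=cv2.INTER_CUBIC);b=cv2.resize(q["img"][150:250,190:315],(500,400),interpolation=cv2.INTER_CUBIC)
cv2.imwrite("pics/b1.png",cv2.resize(cv2.hconcat([a,b]),(800,320)))
```

```text
[0.50293535 0.0249867  0.15098163] [ 3.14111786e+00 -1.39975509e-03  1.97712971e-01]
top tip px [[252.82900042 202.79988556]] button px [[253.0055172  205.80285163]]
side tip px [[249.17692517 188.60492689]] button px [[249.1216706  207.48224199]]
```

View pics/b1.png

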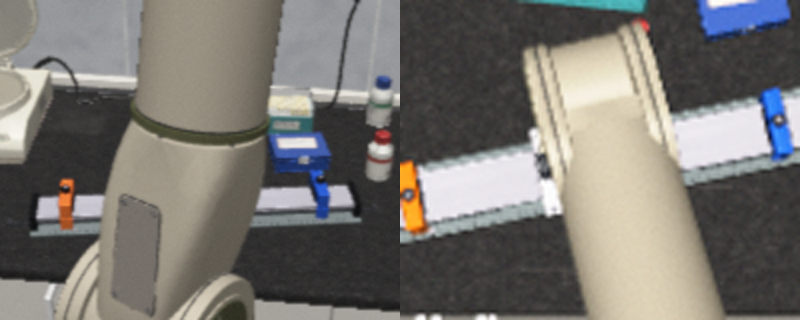

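Arm occludes the carriage in both views, so I rely on the measurement and force from here. Descending.

{"api": "send_rows", "payload": {
  "motion": [1,0,35,0,0,0,25,0,0,0,6,0,0,0,0,0]
}}

```text
time: 4.05
tool_pos: [0.5042, 0.0243, 0.0869]
tool_rot: [3.141, -0.001, 0.196]
wrist_force: [0.6, -0.3, -1.1]
opening: -0.0003
```

{"api": "send_rows", "payload": {
  "motion": [0,0,3,0,0,0,3,0,0,0,0,0]
}}

```text
time: 4.42
tool_pos: [0.5035, 0.0244, 0.0797]
tool_rot: [3.141, -0.0, 0.196]
wrist_force: [0.8, -0.6, -0.3]
opening: 0.0001
```

{"api": "send_rows", "payload": {
  "motion": [0,0,3,0,0,0,0,0]
}}

```text
time: 4.68
tool_pos: [0.5034, 0.0244, 0.0764]
tool_rot: [-3.142, 0.0, 0.196]
wrist_force: [0.3, 0.3, 0.5]
opening: 0.0002
```

{"api": "send_rows", "payload": {
  "motion": [0,0,3,0,0,0,0,0]
}}

```text
time: 4.92
tool_pos: [0.5033, 0.0244, 0.0733]
tool_rot: [-3.142, 0.0, 0.196]
wrist_force: [-0.4, 0.5, -0.2]
opening: 0.0001
```

{"api": "send_rows", "payload": {
  "motion": [0,0,3,0,0,0,0,0]
}}

```text
time: 5.18
tool_pos: [0.5034, 0.0244, 0.0703]
tool_rot: [-3.142, 0.0, 0.196]
wrist_force: [0.3, 0.3, 0.2]
opening: -0.0001
```

{"api": "send_rows", "payload": {
  "motion": [0,0,2,0,0,0,0,0]
}}

```text
time: 5.42
tool_pos: [0.5035, 0.0244, 0.0684]
tool_rot: [3.142, 0.0, 0.196]
wrist_force: [0.2, 0.6, 0.3]
opening: 0.0004
```

Run:
```python
from m import *
s=env.get_state();print(s["tool_pos"],s["wrist_force"],s["ft_torque"],s["tau"])
p=optics.get_image("side");q=optics.get_image("top")
a=cv2.resize(p["img"][170:240,190:300],(628,400),interpolation=cv2.INTER_CUBIC);b=cv2.resize(q["img"][170:230,220:290],(466,400),interpolation=cv2.INTER_CUBIC)
cv2.imwrite("pics/b2.png",cv2.resize(cv2.hconcat([a,b]),(800,292)))
```

```text
[0.50345299 0.02438561 0.06844647] [0.18602421 0.57964947 0.2955187 ] [-0.00059238  0.02396552 -0.01139817] [-1.34468987e-02 -4.71330285e+01 -5.88051170e+00 -3.26465499e+01
  3.70490667e-02 -4.00705053e-02 -1.93735573e-02]
```

View pics/b2.png

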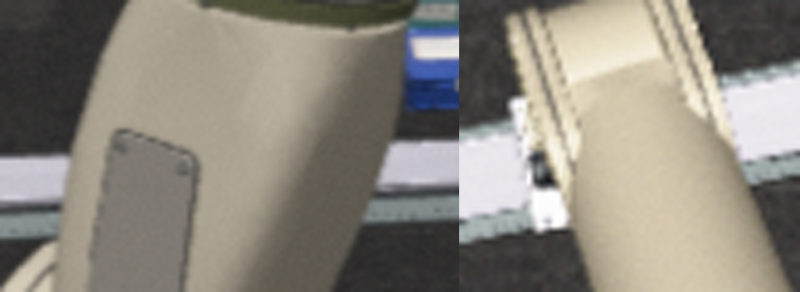

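Nothing felt yet; continuing down in small steps, watching force.

{"api": "send_rows", "payload": {
  "motion": [0,0,2,0,0,0,0,0]
}}

```text
time: 5.78
tool_pos: [0.5034, 0.0244, 0.0664]
tool_rot: [3.142, 0.0, 0.196]
wrist_force: [-0.3, 0.2, -0.4]
opening: -0.0001
```

{"api": "send_rows", "payload": {
  "motion": [0,0,2,0,0,0,0,0]
}}

```text
time: 6.02
tool_pos: [0.5034, 0.0244, 0.0644]
tool_rot: [3.142, 0.0, 0.196]
wrist_force: [0.1, -0.2, -0.3]
opening: 0.0001
```

Run:
```python
from m import *
q=optics.get_image("top");p=optics.get_image("side")
n=np.array([.981,.195]);t=np.array([-.195,.981]);c=np.array([.5034,.0244])
for z in(.1,.13,.17):
    for a in(-.038,0,.038): print(z,a,proj(q,[*(c+n*a+t*.0425),z])[0].round(1))
a=cv2.resize(q["img"][185:225,215:265],(800,640),interpolation=cv2.INTER_CUBIC)[:600]
cv2.imwrite("pics/b3.png",a)
```

```text
0.1 -0.038 [243.  217.3]
0.1 0 [240.9 206.5]
0.1 0.038 [238.8 195.8]
0.13 -0.038 [242.7 216.2]
0.13 0 [240.6 205.1]
0.13 0.038 [238.4 194.2]
0.17 -0.038 [242.3 214.5]
0.17 0 [240.1 203.2]
0.17 0.038 [237.8 191.9]
```

View pics/b3.png

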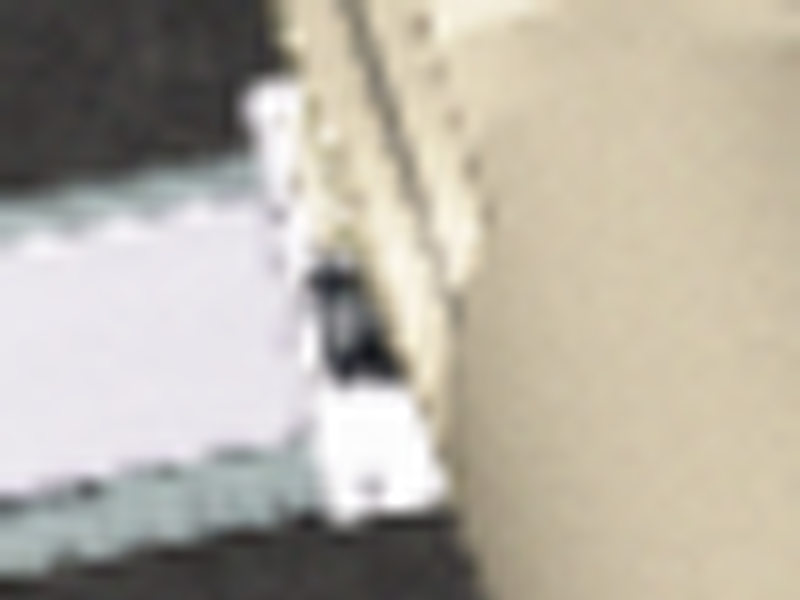

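{"api": "send_rows", "payload": {
  "motion": [0,0,1,0,0,0,0,0]
}}

```text
time: 6.38
tool_pos: [0.5035, 0.0244, 0.0635]
tool_rot: [3.142, 0.0, 0.196]
wrist_force: [-0.2, 0.1, 0.1]
opening: -0.0001
```

The black knuckle shows at the expected row for the tool centre (about 205), so lateral aim seems right. Comparing joint torques as an independent contact check.

```bash
python3 -c "
from h import *
s=env.get_state();print(s['tau'].round(2),s['wrist_force'],s['tool_pos'])"
```

```text
[-1.000e-02 -4.748e+01 -6.000e+00 -3.242e+01  3.000e-02 -2.000e-02
 -1.000e-02] [-0.19120412  0.07424653  0.12204161] [0.50350024 0.0243802  0.06351645]
```

{"api": "send_rows", "payload": {
  "motion": [0,0,2,0,0,0,0,0]
}}

```text
time: 6.62
tool_pos: [0.5034, 0.0244, 0.0614]
tool_rot: [-3.142, 0.0, 0.196]
wrist_force: [-0.2, -0.0, -0.1]
opening: -0.0
```

```bash
python3 -c "
from h import *
s=env.get_state();print(s['tau'].round(2),s['wrist_force'],s['tool_pos'])"
```

```text
[-1.000e-02 -4.758e+01 -6.040e+00 -3.230e+01  4.000e-02 -4.000e-02
 -2.000e-02] [-0.17468965 -0.01293714 -0.0778832 ] [0.50340772 0.02438367 0.06140258]
```

{"api": "send_rows", "payload": {
  "motion": [0,0,2,0,0,0,0,0]
}}

```text
time: 6.88
tool_pos: [0.5034, 0.0244, 0.0594]
tool_rot: [-3.142, 0.0, 0.196]
wrist_force: [0.6, 0.4, 0.3]
opening: 0.0002
```

{"api": "send_rows", "payload": {
  "motion": [0,0,2,0,0,0,0,0]
}}

```text
time: 7.12
tool_pos: [0.5034, 0.0244, 0.0574]
tool_rot: [3.142, 0.0, 0.196]
wrist_force: [0.4, -0.5, -1.2]
opening: -0.0
```

Force stays at zero well below the expected contact height, so something in my assumption is off. I'll retreat and move aside to see the fingers and the carriage.

{"api": "send_rows", "payload": {
  "motion": [0,0,-50,0,0,0,-50,0,0,-60,0,0,0,-60,0,0,0,-60,0,0,0,-60,0,0,0,0,0,0]
}}

```text
time: 8.0
tool_pos: [0.4544, 0.2651, 0.158]
tool_rot: [-3.139, -0.0, 0.204]
wrist_force: [0.8, -0.0, 0.0]
opening: 0.0001
```

Run:
```python
from m import *
s=env.get_state();T=s["tool_pos"];print(T,s["tool_rot"])
p=optics.get_image("side");q=optics.get_image("top")
tip=T+np.array([0,0,-.022])
out=[]
for n,k in(("top",q),("side",p)):
    u=proj(k,[tip,T])
    print(n,u)
    im=cv2.resize(k["img"],None,fx=4,fy=4,interpolation=cv2.INTER_CUBIC)
    for x in u: cv2.circle(im,tuple(int(4*i+2) for i in x),3,(255,0,255),-1)
    cx,cy=(4*u[0]).astype(int);x0=max(cx-200,0);y0=max(cy-250,0)
    if n=="top": x0=max(cx-50,0)
    print(x0,y0);out.append(im[y0:y0+480,x0:x0+400])
g=cen(q,(45,100,80),(80,255,255),(235,190,275,220));print(g,ray(q,g[0],g[1],.0565))
h=min(o.shape[0] for o in out)
cv2.imwrite("pics/b4.png",cv2.hconcat([o[:h] for o in out]))
```

```text
[0.45439681 0.26513841 0.15795999] [-3.13911116e+00 -2.28211489e-04  2.04347999e-01]
top [[180.4296955  217.2031757 ]
 [179.22681817 216.32818358]]
671 618
side [[169.27062038 189.64983027]
 [168.51472101 183.51096712]]
477 508
(np.float64(253.01626016260164), np.float64(205.7642276422764), 123, ((253.03846740722656, 205.6923370361328), (9.21745777130127, 13.139781951904297), 78.69007110595703)) [0.50433748 0.02516187 0.0565    ]
```

View pics/b4.png

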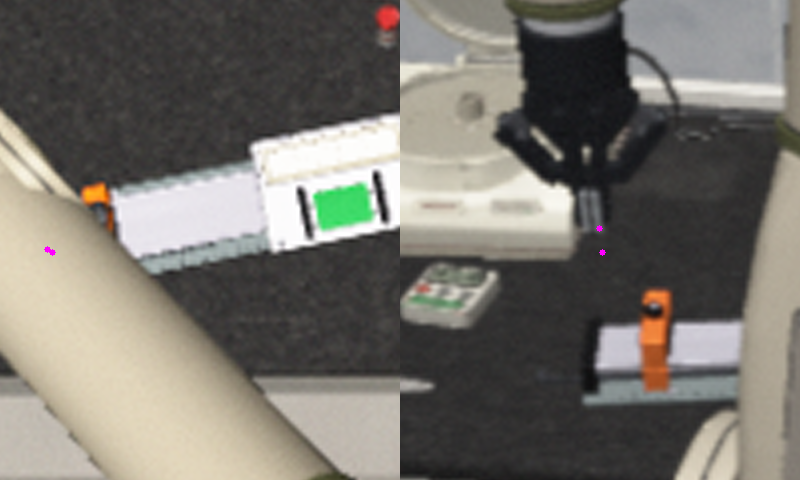

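The side view shows the fingertips (about px 590,228 in the crop) at the projected TCP, roughly 22 mm higher than the stated tip point (602,252). That explains the missing contact. I'll re-check now the arm has settled.

Run:
```python
from m import *
s=env.get_state();T=s["tool_pos"];print(T,s["joint_velocities"].round(3))
p=optics.get_image("side")
x0,y0=135,130
im=cv2.resize(p["img"][y0:y0+75,x0:x0+100],None,fx=8,fy=8,interpolation=cv2.INTER_CUBIC)
for d in(0,.022):
    u=proj(p,T-[0,0,d])[0];print(d,u);cv2.circle(im,tuple(int(8*(a-b)+4) for a,b in zip(u,(x0,y0))),3,(255,0,255),-1)
cv2.imwrite("pics/b5.png",im)
```

```text
[0.45654629 0.2600395  0.15742682] [ 0.036 -0.007  0.027  0.007  0.003  0.001  0.004]
0 [170.37856497 183.40812838]
0.022 [171.115741   189.53990873]
```

View pics/b5.png

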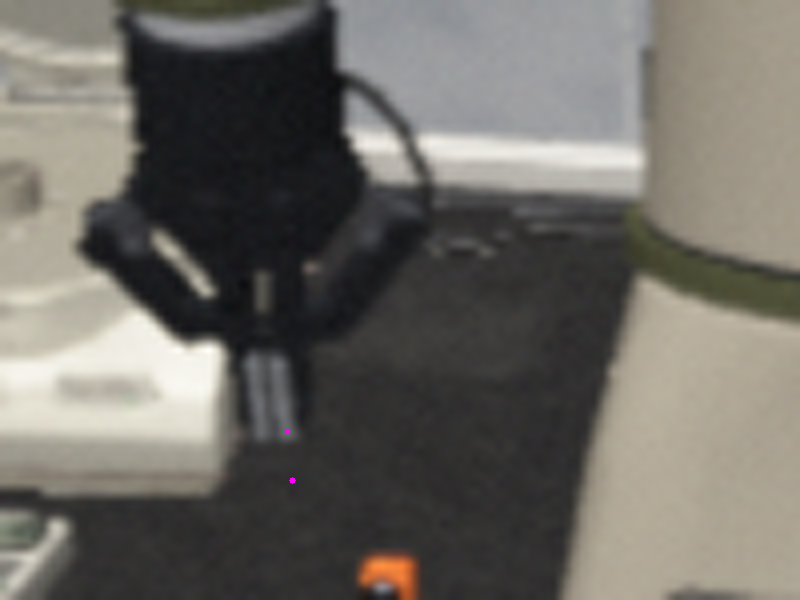

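The top-view knuckle fits laterally to within a few mm, so the offset is in height only: the real tip is only about 2 to 3 mm past the TCP. Contact should come near TCP z ≈ 0.058. I'll return and press further.

{"api": "send_rows", "payload": {
  "motion": [0,60,0,0,0,60,0,0,0,60,0,0,0,60,0,0,1,0,30,0,0,0,40,0,0,0,28,0,0,0,0,0]
}}

```text
time: 9.15
tool_pos: [0.5032, 0.0227, 0.0582]
tool_rot: [-3.141, 0.003, 0.194]
wrist_force: [-0.8, 0.3, 0.3]
opening: -0.0001
```

{"api": "send_rows", "payload": {
  "motion": [0,0,2,0,0,0,0,0,0,0,0,0]
}}

```text
time: 9.52
tool_pos: [0.505, 0.0245, 0.0584]
tool_rot: [3.141, -0.001, 0.196]
wrist_force: [-0.6, 0.2, 0.2]
opening: -0.0004
```

{"api": "send_rows", "payload": {
  "motion": [0,0,2,0,0,0,0,0]
}}

```text
time: 9.78
tool_pos: [0.505, 0.0246, 0.0559]
tool_rot: [3.141, -0.001, 0.196]
wrist_force: [0.4, -0.3, 2.6]
opening: -0.0003
```

{"api": "send_rows", "payload": {
  "motion": [0,0,2,0,0,0,0,0]
}}

```text
time: 10.02
tool_pos: [0.5049, 0.0246, 0.0537]
tool_rot: [3.141, -0.001, 0.196]
wrist_force: [1.7, -0.9, 4.0]
opening: -0.0002
```

Contact found: the spring starts at about TCP z 0.056. Pressing to full depth.

{"api": "send_rows", "payload": {
  "motion": [0,0,2,0,0,0,2,0,0,0,0,0]
}}

```text
time: 10.4
tool_pos: [0.5049, 0.0246, 0.0497]
tool_rot: [3.141, -0.001, 0.196]
wrist_force: [2.4, -0.9, 4.7]
opening: -0.0003
```

{"api": "send_rows", "payload": {
  "motion": [0,0,1.5,0,0,0,0,0]
}}

```text
time: 10.65
tool_pos: [0.505, 0.0246, 0.0488]
tool_rot: [3.141, -0.001, 0.196]
wrist_force: [-0.3, -1.9, 12.5]
opening: 0.0002
```

{"api": "send_rows", "payload": {
  "motion": [0,0,1,0,0,0,0,0]
}}

```text
time: 10.9
tool_pos: [0.505, 0.0246, 0.0486]
tool_rot: [3.141, -0.001, 0.196]
wrist_force: [-4.5, -1.3, 23.7]
opening: -0.0002
```

Bottomed at 24 N. Now sliding toward the orange stop (-y tool).

{"api": "send_rows", "payload": {
  "motion": [0,-3,-0.3,0,0,-5,0,0,0,-7,0,0,0,-7,0,0,0,-7,0,0,0,-7,0,0]
}}

```text
time: 11.65
tool_pos: [0.498, 0.0599, 0.0487]
tool_rot: [3.14, -0.001, 0.196]
wrist_force: [-4.5, -3.6, 20.2]
opening: 0.0001
```

{"api": "send_rows", "payload": {
  "motion": [0,-7,0,0,0,-7,0,0,0,-7,0,0,0,-7,0,0,0,-7,0,0,0,-7,0,0,0,-7,0,0,0,-7,0,0]
}}

```text
time: 12.65
tool_pos: [0.487, 0.115, 0.0486]
tool_rot: [3.141, -0.001, 0.196]
wrist_force: [-4.2, -3.9, 22.1]
opening: -0.0001
```

{"api": "send_rows", "payload": {
  "motion": [0,-6,0,0,0,-6,0,0,0,-5,0,0,0,-5,0,0,0,0,0,0]
}}

```text
time: 13.28
tool_pos: [0.4825, 0.1374, 0.0487]
tool_rot: [3.142, -0.001, 0.197]
wrist_force: [-4.9, 0.5, 20.5]
opening: 0.0
```

{"api": "send_rows", "payload": {
  "motion": [0,-4,0,0,0,-4,0,0,0,-4,0,0,0,0,0,0]
}}

```text
time: 13.78
tool_pos: [0.4801, 0.149, 0.0486]
tool_rot: [3.141, -0.001, 0.197]
wrist_force: [-4.4, -0.9, 21.9]
opening: -0.0
```

{"api": "send_rows", "payload": {
  "motion": [0,-3,0,0,0,-3,0,0,0,0,0,0]
}}

```text
time: 14.15
tool_pos: [0.4794, 0.1528, 0.0486]
tool_rot: [3.139, -0.0, 0.195]
wrist_force: [-4.2, -7.9, 23.2]
opening: -0.0002
```

{"api": "send_rows", "payload": {
  "motion": [0,-3,0,0,0,-3,0,0,0,0,0,0]
}}

```text
time: 14.52
tool_pos: [0.4793, 0.1563, 0.0486]
tool_rot: [3.136, -0.001, 0.193]
wrist_force: [0.2, -15.1, 21.5]
opening: 0.0003
```

{"api": "send_rows", "payload": {
  "motion": [0,-3,0,0,0,0,0,0]
}}

```text
time: 14.78
tool_pos: [0.479, 0.1596, 0.0486]
tool_rot: [3.137, -0.002, 0.193]
wrist_force: [1.9, -13.4, 20.3]
opening: 0.0004
```

Run:
```python
from m import *
s=env.get_state();print(s["tool_pos"],s["wrist_force"])
q=optics.get_image("top");p=optics.get_image("side")
a=cv2.resize(q["img"][180:230,170:270],(800,400),interpolation=cv2.INTER_CUBIC)
b=cv2.resize(p["img"][180:240,140:300],(800,300),interpolation=cv2.INTER_CUBIC)[:200]
cv2.imwrite("pics/b6.png",cv2.vconcat([a,b]))
```

```text
[0.47895527 0.15961499 0.04861718] [  1.87891723 -13.41059463  20.28105295]
```

View pics/b6.png

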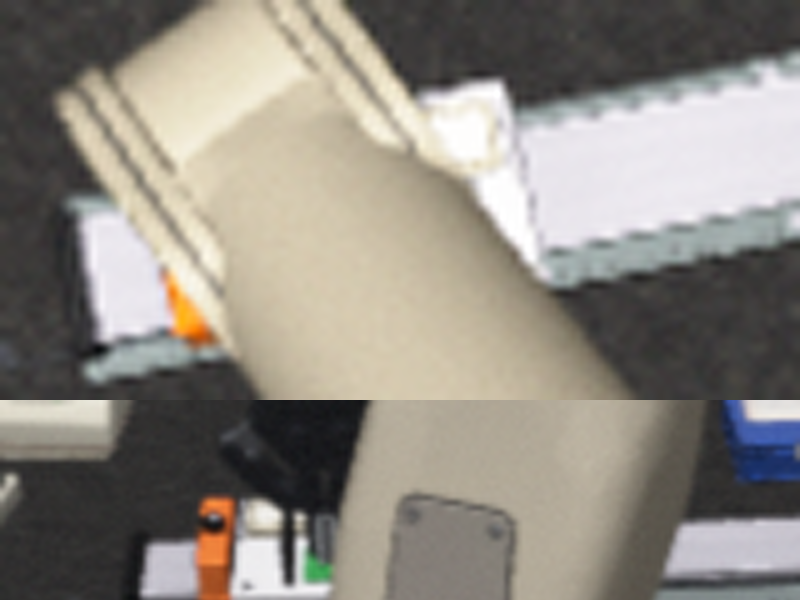

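Side view shows the carriage flush against the orange stop, and lateral force is about 13 N against it. Lifting off.

{"api": "send_rows", "payload": {
  "motion": [0,0,-3,0,0,0,-5,0,0,0,-8,0,0,0,-20,0,0,0,-50,0,0,0,-50,0,0,0,0,0]
}}

```text
time: 15.75
tool_pos: [0.4782, 0.1642, 0.1868]
tool_rot: [-3.141, -0.005, 0.197]
wrist_force: [0.1, -0.3, -0.7]
opening: 0.0002
```

{"api": "send_rows", "payload": {
  "motion": [0,60,0,0,0,60,0,0,0,60,0,0,0,60,0,0,0,60,0,0,0,60,0,0,0,0,0,0,0,0,0,0]
}}

```text
time: 16.75
tool_pos: [0.5467, -0.1891, 0.1822]
tool_rot: [-3.14, 0.002, 0.197]
wrist_force: [0.0, 1.1, 0.0]
opening: -0.0001
```

Run:
```python
from m import *
s=env.get_state();print(s["tool_pos"],s["wrist_force"],s["time"])
q=optics.get_image("top");p=optics.get_image("side")
g=cen(q,(45,100,80),(80,255,255),(190,190,260,230));B=ray(q,g[0],g[1],.0565)
o=cen(q,(5,140,100),(22,255,255),(180,190,205,230));O=ray(q,o[0],o[1],.052)
t=np.array([-.195,.981]);print(g,o,B,O,"gap",(O-B)[:2]@t,"moved",(B[:2]-[.5042,.0252])@t)
a=cv2.resize(q["img"][150:240,165:345],(800,400),interpolation=cv2.INTER_CUBIC)
b=cv2.resize(p["img"][185:235,140:340],(800,200),interpolation=cv2.INTER_CUBIC)
cv2.imwrite("pics/b7.png",cv2.vconcat([a,b]))
```

```text
[ 0.54665757 -0.18912938  0.18215148] [0.01755511 1.09973125 0.00590369] 16.75
(np.float64(216.6747967479675), np.float64(213.02439024390245), 123, ((216.80770874023438, 213.03846740722656), (9.021342277526855, 13.335896492004395), 78.69007110595703)) (np.float64(192.84297520661158), np.float64(210.9090909090909), 121, ((192.82691955566406, 211.13461303710938), (22.553354263305664, 5.883483409881592), 78.69007110595703)) [0.47908542 0.15280807 0.0565    ] [0.48759436 0.23737318 0.052     ] gap 0.08129913041718155 moved 0.1300808637973737
```

View pics/b7.png

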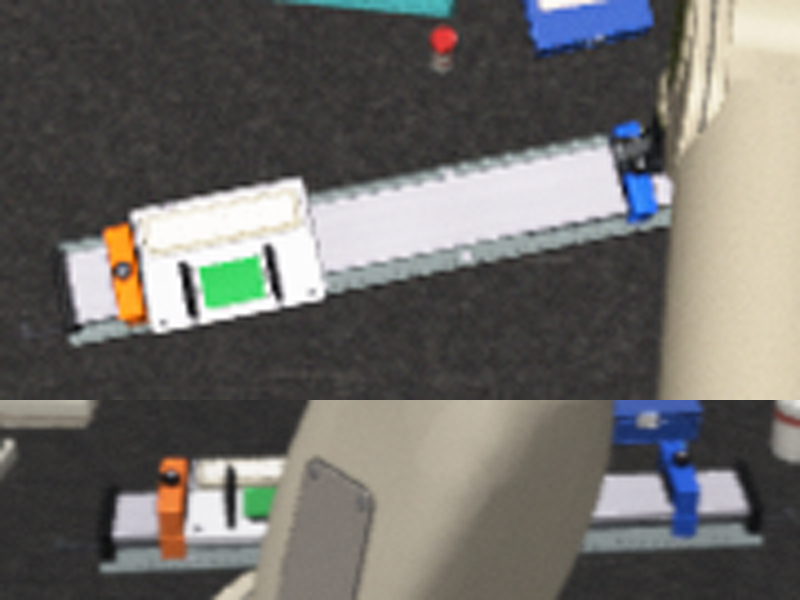

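```bash
python3 -c "
from bench import env
print(env.job_done())"
```

```text
the job is handed in; nothing more can be done
None
```

The carriage is resting against the orange stop with the fingers clear, and I handed the job in at about 17 s of the 40 s limit. I pressed the button fully down (20–24 N on the fingertips) and slid the carriage about 130 mm. Lateral force then rose to about 13–15 N against the stop, and I lifted straight off.

**Last checks:**
- **Contact:** the top image puts the carriage 81.3 mm from the orange stop, where contact is 82 mm. The pictures also show it flush against the stop.
- **Button:** its green area in the image is the same as at the start, which fits it having sprung up. I could not measure its height directly.
- **Clear of everything:** wrist force is about zero (up to 1.1 N, within noise), and the fingers were about 0.18 m up over the blue stop.
- **Bystanders:** the arm stayed high above them throughout. I did not re-measure their positions.

**Disagreement:** the shut fingertips sat only about 2 mm past the tool's reference point, not the stated 22 mm. My first descent therefore ended without touching the button. I spotted this in the side image and found the real contact height by force on the second approach.

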